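Hang the clip hanger back on the display

ROBOT

A 6-joint arm with a two-finger parallel gripper is mounted at the origin on the work surface. World frame = base frame: x ahead of the robot, y to its left, z up, the work surface at z = 0. Lengths are in m, angles in rad, forces in N, time in s.
With the tool pointing down it reaches from about 0.35 to 0.975 m from the base axis. Payload 4.9 kg.
Tool frame: the origin (TCP) lies at the very end of the fingers, on their centre line; the grasp point (between the pads) lies 19 mm behind it (manip.hold_point_z is the distance from the TCP to the grasp point, in m); z points along the fingers, y is the direction in which the jaws open and shut (so a half turn about z gives the same grasp; the last joint's range is limited). The gripper opens to 85 mm and grips with 20 to 120 N. Pads are 22 mm wide; open, the fingers measure 114 mm over their backs; the gripper's body (76 mm by 85 mm) begins 54 mm behind the grasp point. The pads swing forward as they close: fully open they stand 13 mm farther back than shut.
Start: joints at [-1.334, 0.053, 1.613, -0, 1.476, -0.119], TCP at [0.218, -0.586, 0.231] pointing down, gripper open.
Joint ranges: [-3.01, 3.01], [-1.01, 2.22], [0.06, 2.58], [-1.02, 4.17], [0.09, 2.62], [-3.14, 3.14]. Speed limits (rad/s): [2.57, 2.57, 3.14, 3.14, 3.14, 3.14].

INTERFACE

Orientations are given as a unit quaternion [w, x, y, z].
In Python, from plant import manip gives the robot as it stands. The module is installed in compiled form; this text tells all that it offers.
- The arm moves only by the shell command python3 -m creep 'ROWS'. ROWS is JSON, a list of rows, each a list of 7 numbers: the turn, a rotation vector about the tool's x, y, z in degrees, then the shift along the tool's x, y, z in m, then the opening, from 0 (shut) to 1 (fully open). In form: [[ax, ay, az, tx, ty, tz, jaw], ...]. A call has 1 to 20 rows; each row shifts and turns the commanded pose from where the row before left it, along the tool's axes as they then stand; what a row does not reach is not made up. A row lasts 1/12 s, in which the tool goes at most 41.7 mm and 7.16 degrees, less where a joint would pass 70% of its speed; a pose out of reach is approached as far as the arm can. A call is refused whole if a number of a shift passes 0.0417 or a number of a turn 7.16, either way. A call with a gripper value outside its range is refused whole. The fingers move at their own pace and stop on an object; the grip force is fixed at half the most. Time passes only in rows, so rows that do not move let the fingers close. It gives the time, the measured TCP pose, the force and the opening at its end, in the units of the state.
- manip.state(): the state, without advancing time (a new reading comes with each control period).
- manip.grab_frame(name): name is "scene" or "top" or "wrist"; returns the picture (384x512x3 uint8, blue, green, red); there is no depth.
- manip.get_calibration(name): a dict with "fx", "fy", "cx", "cy" (pixels), "xyz" and "attitude" of the camera in the world. Camera axes: x right, y down, z forward; pixel columns grow to the right and rows downward; lengths in m; the calibration is good to about 2 mm. A picture is of the moment at which its call begins: read the wrist's pose just before it. get_calibration takes no time and is no camera call; for the wrist camera it gives the pose at the moment of the call.
- manip.job_done(): hands the job in, once; it reports no verdict.
Trained networks look in the newest picture that a camera, given by its name, has taken for a name from the list of things; names that differ only in an ending like _2 or _b are one class to them, and where a whole thing is asked for, a point or a joint stands for the part that bears it (a point fixed in the world has none). Each returns a list of dicts, best first, with "confidence" (0 to 1); they miss things now and then, are a little off and sometimes report something else, mostly with a low value. They report only what shows in the picture. A call takes as long as a camera call.
- manip.cut_out(target, camera): "pixels" (384x512 bool, what is visible of it) and "rect" ([left, top, right, bottom] in pixels, round what is visible of it).
The state is a dict: "time": time; "joint_pos": joint angles; "joint_vel": joint speeds; "joint_efforts": joint torques, N m; "tool_pos": TCP position; "tool_rot": TCP orientation; "contact_force": force on the tool from outside, world axes, zero at the start; "ft_torque": the same for the moment, N m; "gripper_width": opening from 0.0 (shut) to 1.0 (fully open).
Only numpy, scipy, OpenCV 4.12 (cv2) and the standard library are available. Lean on these libraries where they do the work, as an engineer would, in place of code of your own. Each camera call takes 0.05 s, during which the arm holds its last target.

TASK

A clip hanger lies flat on the counter: pick it up by its neck, ease your grip so that it swings down and hangs upright below your fingers, and pinch it firmly again. Then hang it by its hook on the empty rod under the display shelf, well in past the rod's end knob, and let go so that it hangs still. Do not bang against the stand or the rods, and leave the other things on the counter and shelf where they are.

Things in the scene. Friction and masses are not known exactly. Their poses are not given: they have to be found in the camera images.
- hanger: Loose clip hanger, black plastic, steel hook and clips, 0.1 to 0.2 kg. Origin mid-neck; x from neck to hook (up when hung), y along the bar, z through its thickness. Lies flat on its clips, origin 6 mm above the table, hook away from the robot. Bar 230 x 14 x 8 mm at x = -74 mm (about its centre of mass); clips 56 x 22 x 12 mm at x = -90 mm, y = +-92 mm, lowest edge x = -118 mm.
- hook (a point): Centre of the hanger's round wire hook, at hanger x = 26 mm, same axes. Inner radius 14 mm, wire 4 mm thick, 36 mm wide overall; open for about a quarter turn at the neck end, on the -y side. Hook top 44 mm from mid-neck. Hanging at rest on a rod, this point is 9 mm and mid-neck 35 mm below the rod's axis.
- rod_free: The empty steel hanging rod of the display (fixed). Origin at the centre of its end knob, a ball of radius 7 mm facing the robot; x runs level along the rod, away from the robot, z up. Rod radius 5 mm, 165 mm long to the flange on the cross bar, axis 225 mm above the table. A hanger goes on over the knob, its plane square to the rod, either way round.
- rod_full: The other rod (fixed; same size, origin and axes), parallel to the empty one and 300 mm to its left or right. It carries two hangers of the same kind, fixed to it, at x = 62 and 100 mm; they reach 115 mm to either side, 10 mm above and 153 mm below its axis.
- stand: Display stand (fixed), origin on the table under its middle; x away from the robot, y along the shelf. Clear acrylic shelf x = -74 to 110 mm, 640 mm wide, from 303 to 325 mm above the table; the knobs, at x = -100 mm, y = +-150 mm, stand 26 mm out from its front edge. Posts, slanting stays and 240 mm feet at y = +-300 mm; cross bar at x = 85 mm.
- coaster1: Bystander: loose cork coaster, 72 mm across, 8 mm thick, flat on the table beside the hanger's neck, centre of its underside.
- coaster2: Bystander: loose cork coaster, 72 mm across, 8 mm thick, flat on the table beside the hanger's neck, centre of its underside.
- pen: Bystander: loose pen, 147 mm long, 11 mm high, on the table.
- flask: Bystander: loose steel drinking flask, 70 mm across, 190 mm tall, origin under its middle.
- button_card: Bystander: loose white sample board with six buttons, 70 x 300 x 13 mm, on the table under the shelf; origin under its middle.
- leaflets: Bystander: stack of leaflets, 210 x 150 x 22 mm, on the table; origin under its middle.
- tin: Bystander: loose aluminium tin, 90 mm across, 55 mm high, on top of the shelf; origin under its middle.
- gift_box: Bystander: loose cardboard box, 100 x 150 x 50 mm, on top of the shelf; origin under its middle.
- neck (a point): Middle of the hanger's neck (same point and axes as the hanger), the place to pinch, across y: plate 40 mm (y) x 16 mm (x) x 8 mm (z), ends at y = +-20 mm rounded about z; a 20 mm wide web joins it to the bar. Pinched hard there the hanger keeps its angle; with a few newtons it turns about the line between the pads under its weight; under about 1.5 N it may fall.

How it is judged:
On the way:
1. the hanger hangs upright below the fingers, which come down to its neck from above and pinch it firmly, clear of the table and not yet on the rod (angle between hanger's own x axis and vertical below 0.17 rad and x of the grasp point in the frame of hanger above 0.005 m and height (world z) of hanger above 0.135 m and contact force between the fingers and hanger above 24 N and contact force between hanger and table below 0.1 N and contact force between hanger and rod_free below 0.1 N and x of hook in the frame of rod_free below -0.005 m), for 0.3 s.
At the end, for the whole second after the job is handed in: The hanger hangs by its hook on the empty rod, the hook 12 to 140 mm in from the middle of the end knob and resting on top of the rod, upright within 10 degrees and still (under 0.05 m/s) (x of hook in the frame of rod_free between 0.012 and 0.14 m and y of hook in the frame of rod_free between -0.012 and 0.012 m and z of hook in the frame of rod_free between -0.016 and 0 m and angle between hanger's own x axis and vertical below 0.17 rad and linear speed of hanger below 0.05 m/s); the robot touches nothing.
It fails at once if a bystander is pushed more than 30 mm (distance of any of coaster1, coaster2, pen, flask, button_card, leaflets, tin, gift_box from where it was at the start of the episode above 0.03 m).
It fails at once if the hanger or the robot bangs against the stand or a rod (over 20 N) (contact force between any of hanger, the arm, the fingers and stand above 20 N or contact force between any of hanger, the arm, the fingers and rod_free above 20 N or contact force between any of hanger, the arm, the fingers and rod_full above 20 N).
It also fails if it takes over 54 s, if anything falls off the work surface, if the arm or the gripper's body presses on something with over 40 N, if the wrist force passes 120 N, or if a joint passes its speed limit or range.

## Working session

There is one attempt and no reset: what is moved stays moved. The work goes in short steps, Python scripts to look and compute and a shell command to move; the robot and the scene stay as the last step left them, time stands still between calls to the robot, and variables do not carry over. Pictures are saved under pics/ and viewed, and the job is handed in when it is done.

```bash
mkdir -p pics; ls; python3 - <<'E'
from plant import manip
import cv2
s=manip.state();print({k:(v if not hasattr(v,'round') else v) for k,v in s.items()})
print(manip.hold_point_z)
for c in ("scene","top","wrist"):
    cv2.imwrite(f"pics/{c}0.png",manip.grab_frame(c)); print(c,manip.get_calibration(c))
E
```

```text
pics
{'time': 0.0, 'joint_pos': array([-1.33396029e+00,  5.33901809e-02,  1.61430633e+00,  9.34153207e-06,
        1.47599814e+00, -1.19005128e-01]), 'joint_vel': array([5.15947705e-04, 5.30452465e-04, 5.27536959e-05, 3.21178224e-04,
       1.83300447e-04, 1.52652321e-03]), 'joint_efforts': array([ 7.16131854e-04, -3.93684232e+01, -3.70174313e+01,  3.51254403e-05,
        7.16331677e-03,  4.32437488e-06]), 'tool_pos': array([ 0.21758834, -0.58523155,  0.230035  ]), 'tool_rot': array([-1.04944851e-03,  9.84213378e-01,  1.76982830e-01, -5.72429656e-05]), 'contact_force': array([-0.37553454,  0.58225316,  0.25162622]), 'ft_torque': array([-0.03394475,  0.00031341,  0.02504751]), 'gripper_width': 0.9985202527470233}
0.0187
scene {'fx': 426.4001370554981, 'fy': 426.4001370554981, 'cx': 247.21521018127441, 'cy': 187.54735169960932, 'xyz': array([0.67211923, 1.06355037, 1.13303046]), 'attitude': array([-0.01977376,  0.05327212,  0.90722413, -0.41679186])}
top {'fx': 474.029659152116, 'fy': 474.029659152116, 'cx': 263.8107107556836, 'cy': 199.06265721291942, 'xyz': array([ 0.30407197, -0.02352958,  1.58419897]), 'attitude': array([-0.05769067,  0.70483945, -0.70422461,  0.06277606])}
wrist {'fx': 305.2162770666262, 'fy': 305.2162770666262, 'cx': 256.4492708749235, 'cy': 194.17432579553525, 'xyz': array([ 0.28289689, -0.56009589,  0.37256346]), 'attitude': array([ 0.11334573,  0.81309564, -0.56531157, -0.08031848])}
```

View pics/scene0.png

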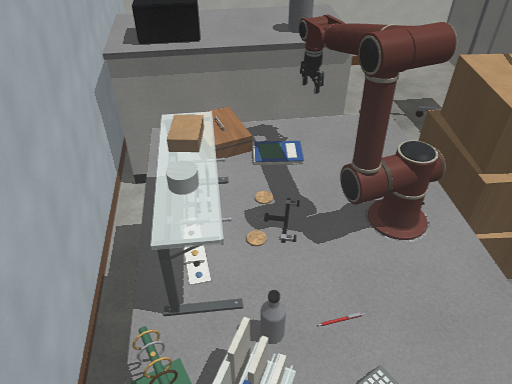

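View pics/top0.png

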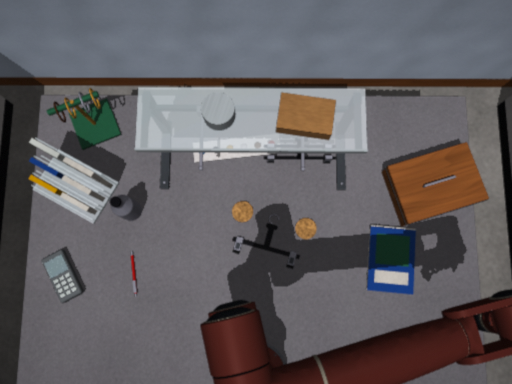

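View pics/wrist0.png

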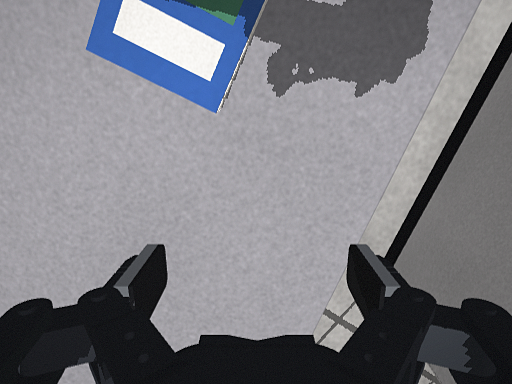

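The scene view and the top view (up = +x, left = +y) show the hanger near top pixel (268,243), its hook toward the stand. The coasters are at (242,211) and (306,228). The free rod is on the left near (200,155), and the full rod is on the right near (300,157).

```bash
cat > h.py <<'E'
import numpy as np, cv2
from scipy.spatial.transform import Rotation as R
from plant import manip
def Rm(q): return R.from_quat([q[1],q[2],q[3],q[0]])
def ray(cal,u,v):
    d=np.array([(u-cal['cx'])/cal['fx'],(v-cal['cy'])/cal['fy'],1.0]); return Rm(cal['attitude']).apply(d)
def atz(cal,u,v,z):
    d=ray(cal,u,v); return cal['xyz']+d*(z-cal['xyz'][2])/d[2]
def proj(cal,p):
    c=Rm(cal['attitude']).inv().apply(np.asarray(p)-cal['xyz']); return np.array([cal['fx']*c[...,0]/c[...,2]+cal['cx'],cal['fy']*c[...,1]/c[...,2]+cal['cy']]).T
E
python3 - <<'E'
from h import *
np.set_printoptions(precision=4,suppress=True)
for c in ("top","scene"):
    im=manip.grab_frame(c); cal=manip.get_calibration(c)
    ov=im.copy()
    for t in ("hanger","hook","neck","rod_free","rod_full","stand","coaster1","flask","tin"):
        for o in manip.cut_out(t,c)[:3]:
            m=o['pixels']; ys,xs=np.nonzero(m); 
            print(c,t,round(o['confidence'],2),o['rect'],len(xs),xs.mean().round(1),ys.mean().round(1),atz(cal,xs.mean(),ys.mean(),.006))
            if t in("hanger","rod_free") : np.save(f"{c}_{t}.npy",m); ov[m]=(0,0,255) if t=="hanger" else (0,255,0)
    cv2.imwrite(f"pics/{c}_ov.png",cv2.resize(ov[80:300,100:400] if c=="top" else ov[90:330,100:340],None,fx=2.5,fy=2.5,interpolation=cv2.INTER_CUBIC))
    cv2.imwrite(f"pics/{c}_z.png",cv2.resize(im[80:300,100:400] if c=="top" else im[90:330,100:340],None,fx=2.5,fy=2.5,interpolation=cv2.INTER_CUBIC))
E
```

```text
top hanger 0.98 [231.6, 220.8, 297.9, 267.6] 625 265.0 246.0 [ 0.4177 -0.0389  0.006 ]
top hook 0.82 [232.1, 221.7, 299.5, 267.8] 668 265.5 246.8 [ 0.4151 -0.0406  0.006 ]
top neck 0.66 [231.0, 222.7, 300.3, 269.7] 587 265.6 246.2 [ 0.417 -0.041  0.006]
top rod_free 0.66 [295.0, 218.2, 316.6, 242.7] 358 305.0 228.4 [ 0.4765 -0.1728  0.006 ]
top rod_free 0.64 [200.6, 154.2, 200.4, 169.6] 42 199.9 162.0 [0.7041 0.1838 0.006 ]
top rod_full 0.55 [262.7, 151.2, 338.8, 173.5] 357 299.1 158.9 [ 0.7157 -0.1559  0.006 ]
top rod_full 0.22 [203.2, 89.8, 233.4, 131.0] 1045 217.7 111.3 [0.8861 0.1259 0.006 ]
top stand 0.8 [135.1, 87.9, 366.9, 189.1] 12327 243.0 124.5 [0.8384 0.0374 0.006 ]
top coaster1 0.69 [294.2, 214.9, 316.0, 241.2] 369 305.0 228.7 [ 0.4754 -0.1727  0.006 ]
top coaster1 0.64 [230.1, 200.1, 251.9, 224.2] 326 241.6 211.3 [0.534  0.0397 0.006 ]
top flask 0.63 [109.5, 194.8, 142.4, 223.6] 611 125.0 207.6 [0.546  0.4315 0.006 ]
top tin 0.85 [203.3, 91.9, 233.0, 131.6] 1062 217.6 111.3 [0.8863 0.1264 0.006 ]
top tin 0.21 [111.6, 196.5, 142.4, 222.6] 568 125.2 207.2 [0.5475 0.431  0.
[... 181 characters left out ...]

scene neck 0.95 [255.2, 196.6, 299.6, 243.3] 409 283.7 218.5 [ 0.418  -0.0476  0.006 ]
scene neck 0.39 [149.9, 114.6, 243.8, 316.1] 7780 187.7 213.4 [ 0.7743 -0.1185  0.006 ]
scene stand 0.83 [153.2, 114.6, 243.6, 316.4] 7934 187.9 213.9 [ 0.7739 -0.1159  0.006 ]
scene coaster1 0.75 [256.7, 189.0, 275.0, 204.5] 170 264.1 196.6 [ 0.4732 -0.1777  0.006 ]
scene coaster1 0.66 [246.7, 230.3, 267.2, 246.8] 245 256.2 237.8 [0.5327 0.0366 0.006 ]
scene flask 0.72 [259.7, 288.5, 285.8, 344.6] 1044 273.3 317.6 [0.5235 0.362  0.006 ]
scene flask 0.29 [319.1, 313.6, 362.0, 327.0] 126 340.7 318.9 [0.3249 0.3902 0.006 ]
scene tin 0.93 [166.6, 160.8, 200.1, 193.8] 927 182.2 177.0 [ 0.7956 -0.3412  0.006 ]
```

View pics/top_z.png

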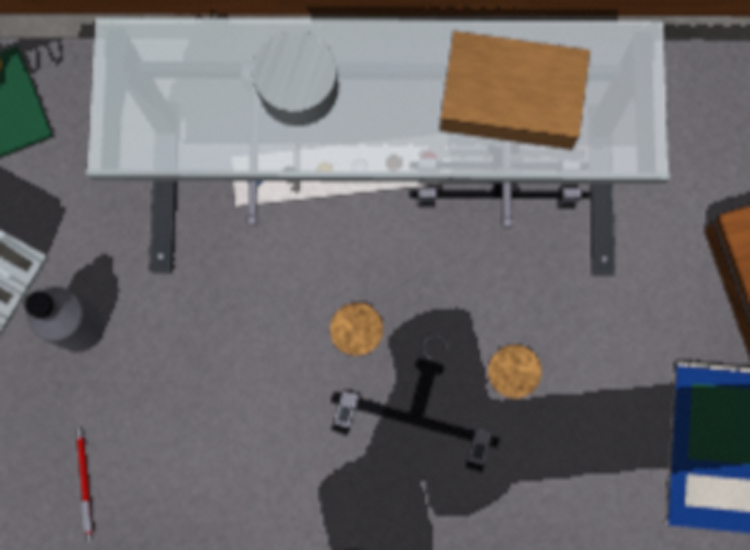

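View pics/scene_z.png

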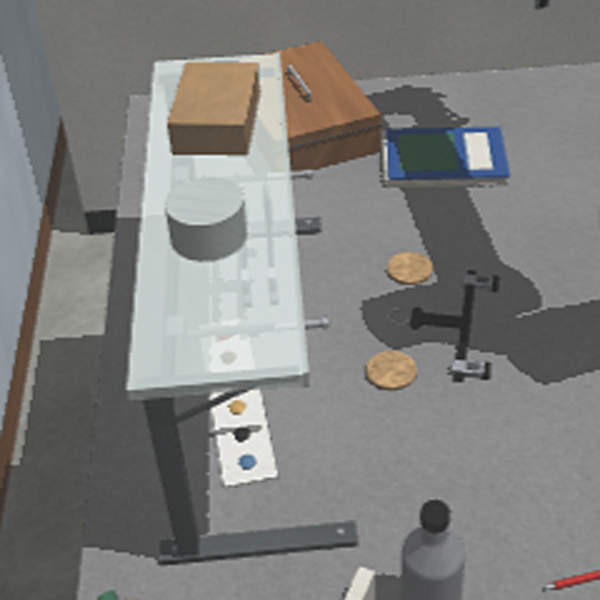

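```bash
python3 - <<'E'
from h import *
np.set_printoptions(precision=4,suppress=True)
T=manip.get_calibration("top");S=manip.get_calibration("scene")
z=lambda u,v:(100+u/2.5,80+v/2.5)
zs=lambda u,v:(100+u/2.5,90+v/2.5)
print("knob free",atz(T,*z(252,220),.225),atz(S,*zs(325,323),.225))
print("knob full",atz(T,*z(508,224),.225),atz(S,*zs(310,174),.225))
print("rod under shelf edge",atz(T,*z(252.5,185),.225),atz(T,*z(506.5,185),.225))
for n,a,b in(("hook",z(433,346),zs(399,316)),("neck",z(430,367),zs(417,319)),("bar",z(415,419),zs(465,320))): print(n,atz(T,*a,.006),atz(S,*b,.006))
print("barends",atz(T,*z(334,398),.006),atz(T,*z(497,441),.006))
print("shelf front corners",atz(T,*z(89,176),.325),atz(T,*z(667,179),.325))
# mask fit: silhouettes of solids
from scipy.optimize import minimize
def model(p):
    x,y,a=p;c,s=np.cos(a),np.sin(a)
    polys=[[(-8,-20),(8,-20),(8,20),(-8,20)],[(-67,-10),(-8,-10),(-8,10),(-67,10)],[(-81,-115),(-67,-115),(-67,115),(-81,115)]]+[[(-118,k-11),(-62,k-11),(-62,k+11),(-118,k+11)] for k in(-92,92)]
    return [np.array([(x+(px*c-py*s)/1e3,y+(px*s+py*c)/1e3,.008) for px,py in q]) for q in polys]
def render(p,cal,k=4):
    im=np.zeros((384*k,512*k),np.uint8)
    for q in model(p):
        cv2.fillConvexPoly(im,np.round((proj(cal,q)+.5)*k-.5).astype(np.int32),255)
    return cv2.resize(im,(512,384),interpolation=cv2.INTER_AREA)/255.
Im={"top":manip.grab_frame("top").astype(float).max(2)}
m={c:np.load(f"{c}_hanger.npy").astype(float) for c in("top","scene")}
def cost(p): return sum(((render(p,cal)-m[c])**2).sum() for c,cal in(("top",T),("scene",S)))
best=None
for c in("top","scene","both"):
    f=(lambda p:cost(p)) if c=="both" else (lambda p:((render(p,{"top":T,"scene":S}[c])-m[c])**2).sum())
    r=minimize(f,[.49,-.05,-.26],method="Nelder-Mead",options=dict(initial_simplex=np.array([[.48,-.05,-.26],[.50,-.05,-.2],[.49,-.04,-.3],[.49,-.065,-.26]])))
    print(c,r.x,r.fun)
E
```

```text
knob free [0.6306 0.152  0.225 ] [0.6282 0.1517 0.225 ]
knob full [ 0.6264 -0.1492  0.225 ] [ 0.6247 -0.148   0.225 ]
rod under shelf edge [0.673  0.1523 0.225 ] [ 0.6737 -0.1481  0.225 ]
hook [ 0.5101 -0.0664  0.006 ] [ 0.5059 -0.0695  0.006 ]
neck [ 0.4818 -0.0623  0.006 ] [ 0.48   -0.0598  0.006 ]
bar [ 0.4124 -0.0422  0.006 ] [ 0.4091 -0.049   0.006 ]
barends [0.4402 0.0656 0.006 ] [ 0.3834 -0.1508  0.006 ]
shelf front corners [0.6557 0.3186 0.325 ] [ 0.6537 -0.3155  0.325 ]
top [ 0.4825 -0.0591 -0.2643] 70.92262975778547
scene [ 0.4819 -0.0621 -0.2585] 59.55943098808151
both [ 0.4823 -0.0598 -0.2663] 142.7442214532872
```

The top and scene fits agree: the hanger is at (0.482,-0.060) with yaw -0.264. The free knob is near (0.629,0.152,0.225), and the rods lie almost along world x. I'll move above the neck first.

```bash
python3 -m creep '[[0,0,0,0.015,-0.014,0,1],[0,0,0,0.0253,-0.0235,0.004,1],[0,0,0,0.0253,-0.0235,0.004,1],[0,0,0,0.0253,-0.0235,0.004,1],[0,0,0,0.0253,-0.0235,0.004,1],[0,0,0,0.0253,-0.0235,0.004,1],[0,0,0,0.0253,-0.0235,0.004,1],[0,0,0,0.0253,-0.0235,0.004,1],[0,0,0,0.0253,-0.0235,0.004,1],[0,0,0,0.0253,-0.0235,0.004,1],[0,0,0,0.0253,-0.0235,0.004,1],[0,0,0,0.0253,-0.0235,0.004,1],[0,0,0,0.0253,-0.0235,0.004,1],[0,0,0,0.0253,-0.0235,0.004,1],[0,0,0,0.0253,-0.0235,0.004,1],[0,0,0,0.0253,-0.0235,0.004,1],[0,0,0,0.0253,-0.0235,0.004,1],[0,0,0,0.012,-0.011,0,0.8]]'
python3 -m creep '[[0,0,6,0,0,0,0.7],[0,0,6,0,0,0,0.7],[0,0,6,0,0,0,0.7],[0,0,6,0,0,0,0.7],[0,0,6,0,0,0,0.7],[0,0,5.5,0,0,0,0.7],[0,0,0,0,0,0,0.7],[0,0,0,0,0,0,0.7]]'
python3 - <<'E'
from h import *
c=manip.get_calibration("wrist");im=manip.grab_frame("wrist");cv2.imwrite("pics/w1.png",im)
np.set_printoptions(precision=4,suppress=True)
s=manip.state();print(s['tool_pos'],Rm(s['tool_rot']).as_matrix(),s['contact_force'],s['ft_torque'])
for u,v in((256,380),(256,200)):print(atz(c,u,v,.006))
E
```

```text
time: 2.7
tool_pos: [0.4833, -0.0563, 0.1666]
tool_rot: [-0.001, 0.984, 0.178, -0.0]
contact_force: [-0.3, -0.6, -0.2]
gripper_width: 0.885
time: 3.37
tool_pos: [0.4828, -0.0595, 0.1674]
tool_rot: [0.0, 0.991, -0.13, 0.0]
contact_force: [-0.2, -0.0, 0.2]
gripper_width: 0.699
[ 0.4828 -0.0596  0.1674] [[ 0.966  -0.2586  0.0002]
 [-0.2586 -0.966  -0.0001]
 [ 0.0002  0.     -1.    ]] [ 0.689  -0.1516  0.2276] [-0.0213  0.0506  0.0453]
[0.2319 0.0097 0.006 ]
[ 0.46   -0.0515  0.006 ]
```

View pics/w1.png

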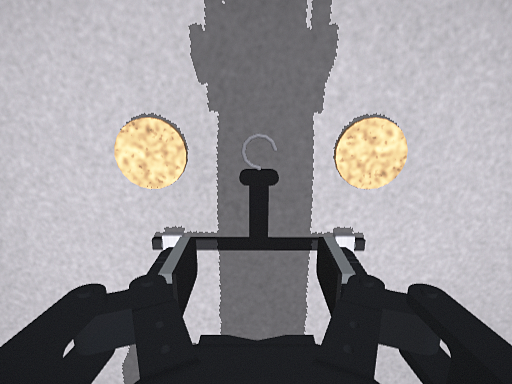

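The wrist view shows the neck plate at (259,177), the hook at (260,151), the bar ends at (153,242) and (364,242), and the jaws square to the neck.

```bash
python3 - <<'E'
from h import *
np.set_printoptions(precision=4,suppress=True)
c=manip.get_calibration("wrist");s=manip.state();M=Rm(s['tool_rot'])
for n,u,v,z in(("neck",259,177,.008),("plateL",239,177,.007),("plateR",279,177,.007),("barL",153,242,.008),("barR",364,242,.008),("hook",260,151,.006)):
    p=atz(c,u,v,z);print(n,p,M.inv().apply(p-s['tool_pos']))
E
```

```text
neck [ 0.4833 -0.061   0.008 ] [0.0008 0.0012 0.1594]
plateL [ 0.4884 -0.0413  0.007 ] [ 0.0006 -0.0191  0.1604]
plateR [ 0.4779 -0.0805  0.007 ] [0.0006 0.0215 0.1604]
barL [0.4436 0.0677 0.008 ] [-0.0709 -0.1128  0.1594]
barR [ 0.3849 -0.1517  0.008 ] [-0.0708  0.1143  0.1594]
hook [ 0.5082 -0.0686  0.006 ] [0.0268 0.0022 0.1614]
```

```bash
python3 -m creep '[[0,0,0,0.0005,0.001,0.02,0.7],[0,0,0,0,0,0.03,0.7],[0,0,0,0,0,0.03,0.65],[0,0,0,0,0,0.03,0.6],[0,0,0,0,0,0.025,0.6],[0,0,0,0,0,0.015,0.6],[0,0,0,0,0,0.01,0.6],[0,0,0,0,0,0,0.6],[0,0,0,0,0,0,0.6]]'
python3 - <<'E'
from h import *
im=manip.grab_frame("wrist");cv2.imwrite("pics/w2.png",im)
im=manip.grab_frame("scene");cv2.imwrite("pics/s2.png",cv2.resize(im[150:280,200:370],None,fx=4,fy=4,interpolation=cv2.INTER_CUBIC))
E
```

```text
time: 4.17
tool_pos: [0.4832, -0.0607, 0.0075]
tool_rot: [-0.0, 0.991, -0.131, -0.0]
contact_force: [0.2, 0.8, 0.2]
gripper_width: 0.598
```

View pics/w2.png

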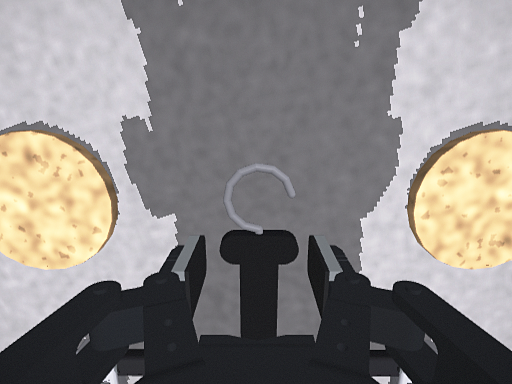

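View pics/s2.png

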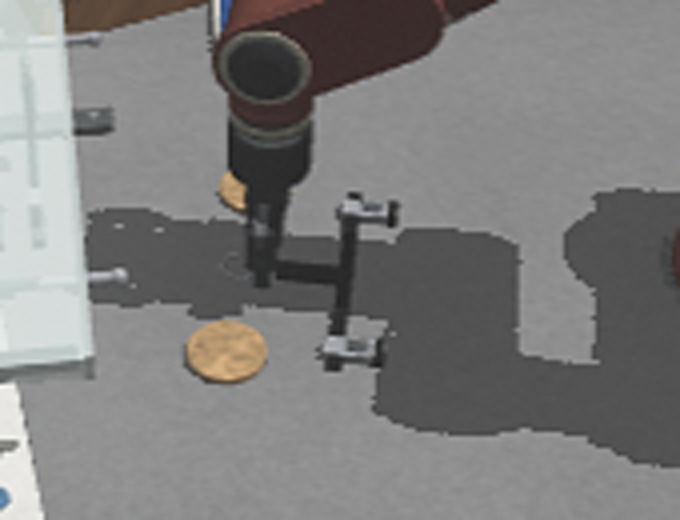

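The neck plate at (259,247) sits between the pads. I'll narrow the jaws and feel downward.

```bash
python3 -m creep '[[0,0,0,0,0,0.002,0.54],[0,0,0,0,0,0.002,0.54],[0,0,0,0,0,0.002,0.54],[0,0,0,0,0,0,0.54]]'; python3 -m creep '[[0,0,0,0,0,0.001,0.54],[0,0,0,0,0,0.001,0.54]]';python3 -m creep '[[0,0,0,0,0,0.001,0.54],[0,0,0,0,0,0,0.54]]'
```

```text
time: 4.6
tool_pos: [0.4829, -0.0606, 0.0012]
tool_rot: [-0.0, 0.991, -0.131, -0.0]
contact_force: [-0.4, -0.5, 0.4]
gripper_width: 0.544
time: 4.77
tool_pos: [0.4831, -0.0606, -0.0007]
tool_rot: [-0.0, 0.991, -0.131, 0.0]
contact_force: [-0.2, -0.7, 1.0]
gripper_width: 0.541
time: 4.93
tool_pos: [0.4828, -0.0606, -0.002]
tool_rot: [-0.0, 0.991, -0.132, -0.0]
contact_force: [-0.2, -0.1, -0.2]
gripper_width: 0.535
```

```bash
python3 -m creep '[[0,0,0,0,0,0,0.5],[0,0,0,0,0,0,0.46],[0,0,0,0,0,0,0.4],[0,0,0,0,0,0,0.3],[0,0,0,0,0,0,0.2],[0,0,0,0,0,0,0.2]]'
```

```text
time: 5.43
tool_pos: [0.4836, -0.0608, -0.0009]
tool_rot: [0.0, 0.991, -0.132, 0.0]
contact_force: [-1.2, 0.3, 5.5]
gripper_width: 0.425
```

```bash
python3 -m creep '[[0,0,0,0,0,-0.003,0.2],[0,0,0,0,0,-0.01,0.2],[0,0,0,0,0,-0.025,0.2],[0,0,0,0,0,-0.03,0.2],[0,0,0,0,0,-0.03,0.2],[0,0,0,0,0,-0.03,0.2],[0,0,0,0,0,-0.025,0.2],[0,0,0,0,0,-0.01,0.2],[0,0,0,0,0,0,0.2],[0,0,0,0,0,0,0.2]]'
python3 - <<'E'
from h import *
np.set_printoptions(precision=4,suppress=True)
im=manip.grab_frame("wrist");cv2.imwrite("pics/w3.png",im)
im=manip.grab_frame("scene");cv2.imwrite("pics/s3.png",cv2.resize(im[130:280,190:370],None,fx=4,fy=4,interpolation=cv2.INTER_CUBIC))
s=manip.state();print(s['ft_torque'],s['contact_force'],s['gripper_width'])
E
```

```text
time: 6.27
tool_pos: [0.4826, -0.0605, 0.1607]
tool_rot: [-0.0, 0.991, -0.132, -0.0]
contact_force: [-0.1, -0.6, -1.9]
gripper_width: 0.425
[-0.0455 -0.0323  0.0134] [-0.572  -0.4121 -2.0448] 0.42263766158137317
```

View pics/w3.png

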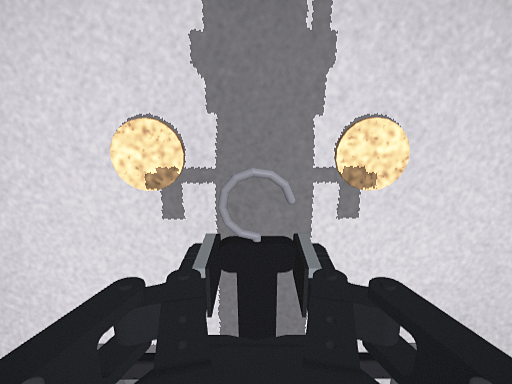

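View pics/s3.png

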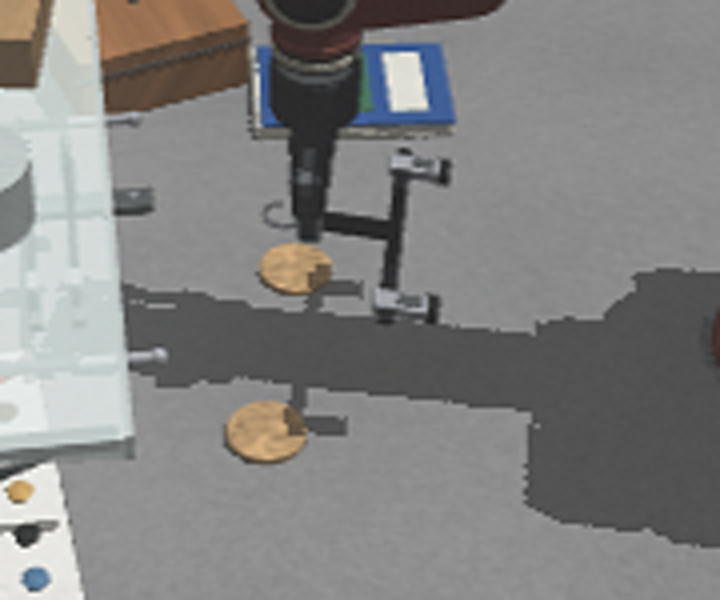

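The hanger is held rigidly level, with the hook at wrist pixel (258,205). Next I square the yaw, shift sideways and tilt the fingers forward 45°.

```bash
python3 -m creep '[[0,0,-4.8,-0.005,-0.01,0,0.2],[0,0,-4.8,-0.01,-0.02,0,0.2],[0,0,-4.8,-0.01,-0.02,0,0.2],[0,0,0,-0.005,-0.02,0,0.2],[0,0,0,0,-0.01,0,0.2],[0,3,0,0,0,0,0.2],[0,6,0,0,0,0,0.2],[0,6,0,0,0,0,0.2],[0,6,0,0,0,0,0.2],[0,6,0,0,0,0,0.2],[0,6,0,0,0,0,0.2],[0,6,0,0,0,0,0.2],[0,4,0,0,0,0,0.2],[0,2,0,0,0,0,0.2],[0,0,0,0,0,0,0.2],[0,0,0,0,0,0,0.2],[0,0,0,0,0,0,0.2]]'
python3 - <<'E'
from h import *
np.set_printoptions(precision=4,suppress=True)
im=manip.grab_frame("wrist");cv2.imwrite("pics/w4.png",im)
s=manip.state();print(s['ft_torque'],s['contact_force'],s['gripper_width'],s['tool_pos'],s['joint_pos']);print(Rm(s['tool_rot']).as_matrix())
E
```

```text
time: 7.78
tool_pos: [0.4614, 0.0227, 0.1597]
tool_rot: [0.002, 0.925, -0.006, 0.381]
contact_force: [0.4, 1.2, -1.9]
gripper_width: 0.425
[0.0063 0.4209 0.0183] [-0.4919 -0.4871 -1.0294] 0.4293698427607505 [0.4614 0.0227 0.1597] [-0.1883 -0.9616  2.5789  0.1805  0.7584  1.314 ]
[[ 0.7095 -0.0126  0.7046]
 [-0.0092 -0.9999 -0.0085]
 [ 0.7046 -0.0004 -0.7096]]
```

View pics/w4.png

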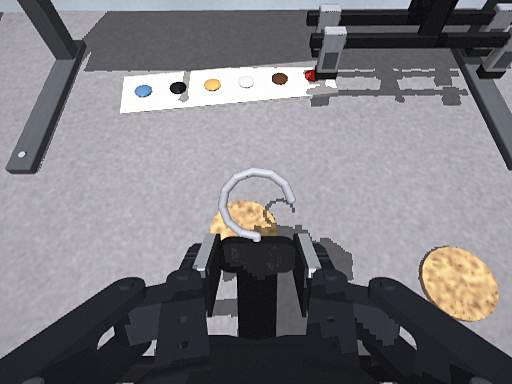

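The picture shows the hanger turned with the tool, the hook at (257,204). Joint 3 is very close to its range limit, so I'll move forward and up before easing.

```bash
python3 -m creep '[[0,0,0,0.01,0,0.0025,0.2],[0,0,0,0.018,0,0.005,0.2],[0,0,0,0.018,0,0.005,0.2],[0,0,0,0.01,0,0.0025,0.2],[0,0,0,0,0,0,0.2],[0,0,0,0,0,0,0.2]]'
python3 - <<'E'
from h import *
np.set_printoptions(precision=4,suppress=True)
s=manip.state();print(s['ft_torque'],s['contact_force'],s['gripper_width'],s['tool_pos'],s['joint_pos'])
E
python3 -m creep '[[0,0,0,0,0,0,0.36],[0,0,0,0,0,0,0.38],[0,0,0,0,0,0,0.39],[0,0,0,0,0,0,0.40],[0,0,0,0,0,0,0.40]]'
python3 - <<'E'
from h import *
np.set_printoptions(precision=4,suppress=True)
s=manip.state();print(s['ft_torque'],s['contact_force'],s['gripper_width'],s['tool_pos'],s['joint_pos'])
E
```

```text
time: 8.33
tool_pos: [0.5119, 0.0222, 0.189]
tool_rot: [0.002, 0.925, -0.006, 0.381]
contact_force: [-0.2, -0.1, -1.8]
gripper_width: 0.426
[-0.0388  0.4379 -0.0115] [-0.1602 -0.1089 -1.8455] 0.4258473405174788 [0.5119 0.0222 0.189 ] [-0.1593 -0.7409  2.4271  0.1645  0.6855  1.3384]
time: 8.75
tool_pos: [0.5118, 0.0221, 0.1902]
tool_rot: [0.002, 0.924, -0.006, 0.383]
contact_force: [0.3, 0.7, -1.2]
gripper_width: 0.423
[-0.0178  0.4506 -0.0324] [ 0.2561  0.6997 -1.2166] 0.42332522372974757 [0.5118 0.0221 0.1902] [-0.1596 -0.7447  2.4283  0.1646  0.6845  1.3383]
```

```bash
cat > look.py <<'E'
from h import *
import sys
np.set_printoptions(precision=4,suppress=True)
s=manip.state();print(s['ft_torque'],s['contact_force'],s['gripper_width'],s['tool_pos'])
im=manip.grab_frame("wrist");cv2.imwrite(f"pics/{sys.argv[1]}.png",im)
E
python3 -m creep '[[0,0,0,0,0,0,0.408],[0,0,0,0,0,0,0.408]]'; python3 look.py a1
python3 -m creep '[[0,0,0,0,0,0,0.412],[0,0,0,0,0,0,0.412]]'; python3 look.py a2
python3 - <<'E'
import cv2,numpy as np
a=[cv2.imread(f"pics/{n}.png")[140:300,130:390] for n in("w4","a1","a2")]
cv2.imwrite("pics/cmp1.png",np.hstack(a))
E
```

```text
time: 8.92
tool_pos: [0.512, 0.0221, 0.1904]
tool_rot: [0.002, 0.924, -0.006, 0.383]
contact_force: [-0.7, -0.5, -1.1]
gripper_width: 0.425
[ 0.023   0.435  -0.0077] [-0.708  -0.5257 -1.0764] 0.4252206508703849 [0.512  0.0221 0.1904]
time: 9.13
tool_pos: [0.5121, 0.0221, 0.1904]
tool_rot: [0.002, 0.924, -0.006, 0.383]
contact_force: [0.1, -0.5, -1.3]
gripper_width: 0.426
[0.0016 0.4412 0.0393] [ 0.1341 -0.4554 -1.3408] 0.4258164326004895 [0.5121 0.0221 0.1904]
```

View pics/cmp1.png

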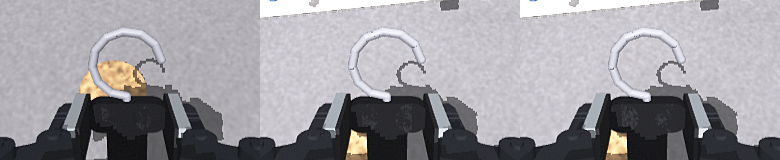

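Not turned yet: the hook sits at the same place in all three crops. I'll keep easing in small steps.

```bash

python3 -m creep '[[0,0,0,0,0,0,0.416],[0,0,0,0,0,0,0.416]]'; python3 look.py a3
python3 -m creep '[[0,0,0,0,0,0,0.419],[0,0,0,0,0,0,0.419]]'; python3 look.py a4
python3 -m creep '[[0,0,0,0,0,0,0.421],[0,0,0,0,0,0,0.421]]'; python3 look.py a5
python3 - <<'E'
import cv2,numpy as np
a=[cv2.imread(f"pics/{n}.png")[140:300,130:390] for n in("a3","a4","a5")]
cv2.imwrite("pics/cmp2.png",np.hstack(a))
E
```

```text
time: 9.35
tool_pos: [0.5121, 0.0221, 0.1903]
tool_rot: [0.002, 0.924, -0.006, 0.383]
contact_force: [-0.8, 0.2, -1.8]
gripper_width: 0.424
[-0.0169  0.4156  0.0051] [-0.7751  0.19   -1.8184] 0.424250649316825 [0.5121 0.0221 0.1903]
time: 9.57
tool_pos: [0.5121, 0.0221, 0.1903]
tool_rot: [0.002, 0.924, -0.006, 0.383]
contact_force: [-0.4, -0.6, -1.0]
gripper_width: 0.427
[0.0503 0.444  0.005 ] [-0.4    -0.6332 -0.9766] 0.4272148525705179 [0.5121 0.0221 0.1903]
time: 9.78
tool_pos: [0.5121, 0.0221, 0.1903]
tool_rot: [0.002, 0.924, -0.006, 0.383]
contact_force: [-0.5, -0.4, -1.5]
gripper_width: 0.426
[-0.0358  0.4416 -0.0011] [-0.46   -0.4458 -1.4747] 0.4264425359779339 [0.5121 0.0221 0.1903]
```

View pics/cmp2.png

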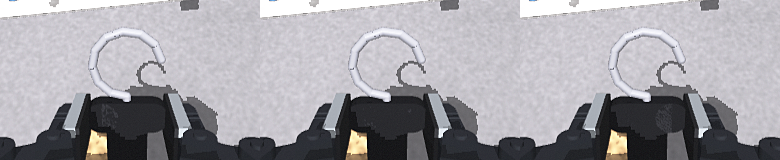

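```bash
cat > hk.py <<'E'
import cv2,sys,numpy as np
a=[cv2.imread(f"pics/{n}.png")[110:300,130:390] for n in sys.argv[2:]]
cv2.imwrite(f"pics/{sys.argv[1]}.png",np.hstack(a))
E
python3 -m creep '[[0,0,0,0,0,0,0.423],[0,0,0,0,0,0,0.423]]'; python3 look.py a6
python3 -m creep '[[0,0,0,0,0,0,0.425],[0,0,0,0,0,0,0.425]]'; python3 look.py a7
python3 hk.py cmp3 a6 a7
```

```text
time: 10.0
tool_pos: [0.5121, 0.0221, 0.1903]
tool_rot: [0.002, 0.924, -0.006, 0.383]
contact_force: [0.9, -0.4, 0.1]
gripper_width: 0.425
[ 0.0011  0.406  -0.0016] [ 0.8907 -0.4026  0.0683] 0.4251704909440142 [0.5121 0.0221 0.1903]
time: 10.22
tool_pos: [0.5121, 0.0221, 0.1903]
tool_rot: [0.002, 0.924, -0.006, 0.383]
contact_force: [0.0, -1.1, -1.6]
gripper_width: 0.427
[0.0032 0.4124 0.0282] [ 0.0104 -1.1269 -1.5682] 0.4274816868912034 [0.5121 0.0221 0.1903]
```

View pics/cmp3.png

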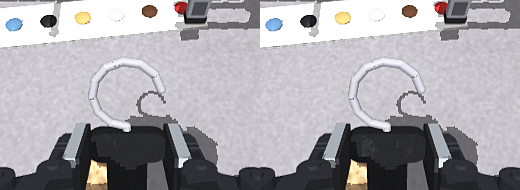

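```bash

python3 -m creep '[[0,0,0,0,0,0,0.426],[0,0,0,0,0,0,0.427]]'; python3 look.py b1
python3 -m creep '[[0,0,0,0,0,0,0.428],[0,0,0,0,0,0,0.428]]'; python3 look.py b2
python3 hk.py cmp4 b1 b2
```

```text
time: 10.43
tool_pos: [0.5121, 0.0221, 0.1903]
tool_rot: [0.002, 0.924, -0.006, 0.383]
contact_force: [0.6, 0.3, -1.7]
gripper_width: 0.428
[-0.0355  0.4866 -0.0446] [ 0.5516  0.2966 -1.7258] 0.42811590485403095 [0.5121 0.0221 0.1903]
time: 10.65
tool_pos: [0.5121, 0.0221, 0.1903]
tool_rot: [0.002, 0.924, -0.006, 0.383]
contact_force: [1.4, -0.3, -1.1]
gripper_width: 0.427
[-0.0184  0.4741 -0.0224] [ 1.3643 -0.2667 -1.1096] 0.4270063444072788 [0.5121 0.0221 0.1903]
```

View pics/cmp4.png

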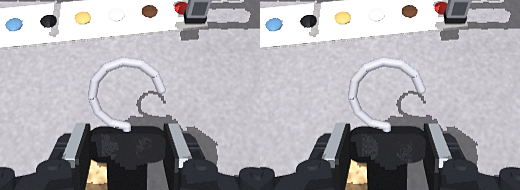

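```bash
cat >> look.py <<'E'
r=cv2.imread("pics/b1.png")
print("diff",np.abs(im[150:250,200:310].astype(int)-r[150:250,200:310]).mean().round(2))
E
python3 -m creep '[[0,0,0,0,0,0,0.43],[0,0,0,0,0,0,0.43]]'|tail -1; python3 look.py b3
python3 -m creep '[[0,0,0,0,0,0,0.432],[0,0,0,0,0,0,0.432]]'|tail -1; python3 look.py b4
```

```text
gripper_width: 0.431
[-0.014   0.4168 -0.0022] [ 0.8661 -0.6156 -1.3308] 0.4311480780551578 [0.5121 0.0221 0.1903]
diff 1.97
gripper_width: 0.433
[0.0058 0.4045 0.0083] [ 0.1367 -0.2451 -1.1661] 0.4325683639416959 [0.5121 0.0221 0.1903]
diff 2.45
```

```bash
python3 hk.py cmp5 b2 b3 b4
```

```text
(no output)
```

View pics/cmp5.png

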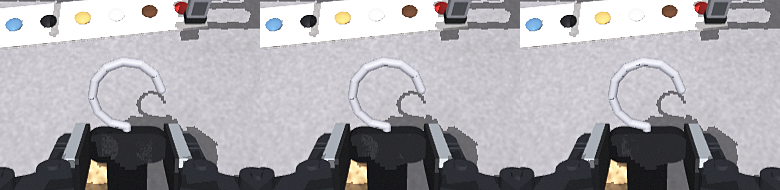

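```bash

python3 -m creep '[[0,0,0,0,0,0,0.433],[0,0,0,0,0,0,0.434]]'|tail -1; python3 look.py b5
python3 -m creep '[[0,0,0,0,0,0,0.435],[0,0,0,0,0,0,0.436]]'|tail -1; python3 look.py b6; python3 hk.py cmp6 b5 b6
```

```text
gripper_width: 0.432
[0.0186 0.5223 0.0095] [ 0.9158  0.0845 -2.251 ] 0.4320645076144752 [0.5121 0.0221 0.1903]
diff 2.84
gripper_width: 0.436
[-0.0177  0.4199 -0.0705] [ 0.2075  0.5459 -1.2258] 0.43631758642531826 [0.5121 0.0221 0.1903]
diff 3.21
```

View pics/cmp6.png

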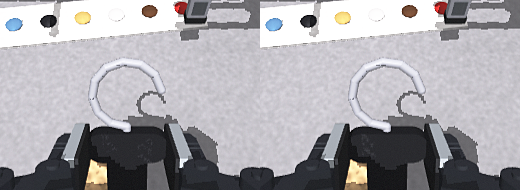

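```bash

python3 -m creep '[[0,0,0,0,0,0,0.438],[0,0,0,0,0,0,0.439]]'|tail -1; python3 look.py c1
python3 -m creep '[[0,0,0,0,0,0,0.441],[0,0,0,0,0,0,0.442]]'|tail -1; python3 look.py c2; python3 hk.py cmp7 c1 c2
```

```text
gripper_width: 0.442
[-0.0053  0.5163  0.0196] [ 0.2978 -0.2868 -0.2815] 0.4423844367043415 [0.5121 0.0221 0.1903]
diff 3.89
gripper_width: 0.443
[0.0153 0.4314 0.0714] [-0.637   0.4157 -2.4698] 0.44314767013386086 [0.5121 0.0221 0.1903]
diff 4.56
```

View pics/cmp7.png

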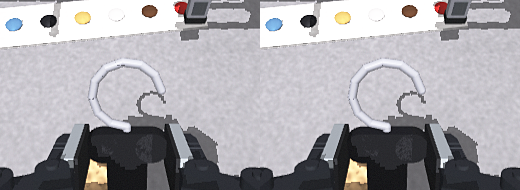

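```bash

python3 -m creep '[[0,0,0,0,0,0,0.444],[0,0,0,0,0,0,0.445]]'|tail -1; python3 look.py c3
python3 -m creep '[[0,0,0,0,0,0,0.447],[0,0,0,0,0,0,0.448]]'|tail -1; python3 look.py c4; python3 hk.py cmp8 b1 c3 c4
```

```text
gripper_width: 0.446
[-0.0059  0.4433  0.0125] [ 0.5418 -0.4671 -1.446 ] 0.4455072261662254 [0.5121 0.0221 0.1903]
diff 5.33
gripper_width: 0.449
[0.0204 0.4104 0.0209] [-0.1729  0.4931 -1.636 ] 0.4487355121979711 [0.5121 0.0221 0.1903]
diff 6.03
```

View pics/cmp8.png

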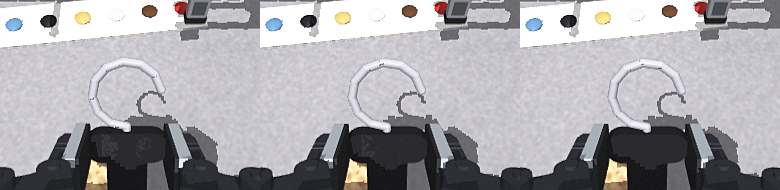

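```bash

python3 -m creep '[[0,0,0,0,0,0,0.450],[0,0,0,0,0,0,0.451]]'|tail -1; python3 look.py d1
python3 -m creep '[[0,0,0,0,0,0,0.452],[0,0,0,0,0,0,0.453]]'|tail -1; python3 look.py d2
python3 -m creep '[[0,0,0,0,0,0,0.454],[0,0,0,0,0,0,0.455]]'|tail -1; python3 look.py d3; python3 hk.py cmp9 d1 d2 d3
```

```text
gripper_width: 0.451
[0.0473 0.4913 0.0166] [-0.1536 -0.498  -1.4179] 0.45139114130728736 [0.5121 0.0221 0.1903]
diff 6.95
gripper_width: 0.449
[ 0.0261  0.4809 -0.0414] [ 0.348  -0.9609 -1.2227] 0.44893287488383654 [0.5121 0.0221 0.1903]
diff 7.54
gripper_width: 0.453
[ 0.0346  0.4259 -0.01  ] [ 0.7029 -0.5472 -1.8063] 0.45313944302208176 [0.5121 0.0221 0.1903]
diff 12.92
```

View pics/cmp9.png

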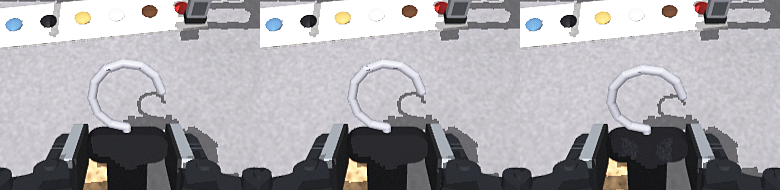

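It has begun to turn in d3: the hook top dropped from row 60 to 65 in the crop. I'll hold this grip and let it swing.

```bash

python3 -m creep '[[0,0,0,0,0,0,0.455],[0,0,0,0,0,0,0.455],[0,0,0,0,0,0,0.455]]'|tail -1; python3 look.py e1
python3 -m creep '[[0,0,0,0,0,0,0.455],[0,0,0,0,0,0,0.455],[0,0,0,0,0,0,0.455]]'|tail -1; python3 look.py e2;python3 hk.py cmp10 d3 e1 e2
```

```text
gripper_width: 0.46
[-0.0052  0.4659  0.0322] [-0.2785  0.4735 -1.7386] 0.4601401662558862 [0.5121 0.0221 0.1903]
diff 14.54
gripper_width: 0.456
[0.007  0.4237 0.0207] [-0.7003  0.7727 -2.4484] 0.4563747375420222 [0.5121 0.0221 0.1903]
diff 14.6
```

View pics/cmp10.png

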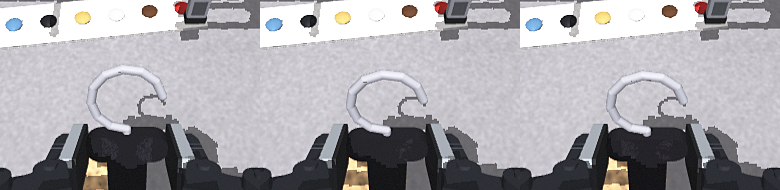

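```bash

python3 -m creep '[[0,0,0,0,0,0,0.457],[0,0,0,0,0,0,0.457],[0,0,0,0,0,0,0.457]]'|tail -1; python3 look.py e3
python3 -m creep '[[0,0,0,0,0,0,0.459],[0,0,0,0,0,0,0.459],[0,0,0,0,0,0,0.459]]'|tail -1; python3 look.py e4;python3 hk.py cmp11 e3 e4
python3 - <<'E'
import sys;sys.argv=["x"]
from h import *
im=manip.grab_frame("scene");cv2.imwrite("pics/s5.png",cv2.resize(im[100:280,190:370],None,fx=4,fy=4,interpolation=cv2.INTER_CUBIC)[:600])
E
```

```text
gripper_width: 0.458
[ 0.051   0.4849 -0.0096] [ 0.4032  0.379  -0.4734] 0.4579526479146837 [0.5121 0.0221 0.1903]
diff 14.75
gripper_width: 0.463
[0.0102 0.4953 0.0119] [-0.1584 -0.4461 -2.3401] 0.4628052801967172 [0.5121 0.0221 0.1903]
diff 18.79
```

View pics/cmp11.png

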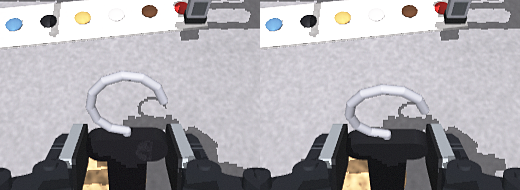

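View pics/s5.png

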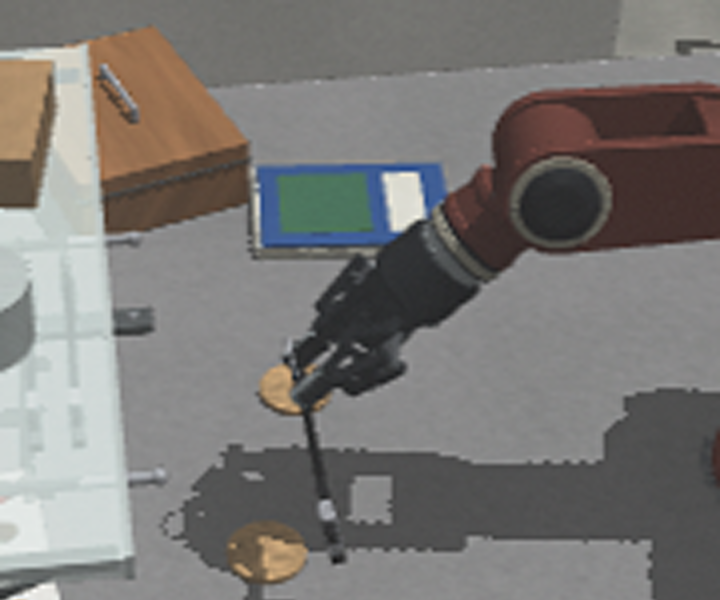

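```bash
cat > fit.py <<'E'
from h import *
import sys
np.set_printoptions(precision=4,suppress=True)
def hookpts():
    # ring radius 16 centre x=26; opening on -y side at neck end
    a=np.radians(np.arange(-90,181,6)); # angle from +x toward +y ; gap from 180..270 (-x,-y)
    return np.stack([26+16*np.cos(a),16*np.sin(a),0*a],1)/1e3
def hang(phi,s,yaw=None,dz=-0.007):
    M=Rm(s['tool_rot']); o=s['tool_pos']+M.apply([0,0,dz])
    t=M.as_matrix(); ty=-t[:,1]/np.linalg.norm(t[:,1])  # hanger y
    up=np.array([0,0,1.]);up-=ty*ty.dot(up);up/=np.linalg.norm(up); f=np.cross(ty,up)
    x=np.cos(phi)*up+np.sin(phi)*f; z=np.cross(x,ty)
    return o,np.stack([x,ty,z],1)
if __name__=="__main__":
    tag=sys.argv[1]; s=manip.state()
    out=[]
    for c in("wrist","scene"):
        cal=manip.get_calibration(c);im=manip.grab_frame(c)
        k=3; x0,y0,x1,y1=(190,140,320,280) if c=="wrist" else (int(sys.argv[2]),int(sys.argv[3]),int(sys.argv[2])+130,int(sys.argv[3])+140)
        big=cv2.resize(im,None,fx=k,fy=k,interpolation=cv2.INTER_CUBIC)
        for phi,col in((0,(0,0,255)),(.17,(0,255,0)),(.35,(255,0,0))):
            o,B=hang(phi,s)
            H=o+hookpts()@B.T
            cv2.polylines(big,[np.round((proj(cal,H)+.5)*k).astype(np.int32)],False,col,1)
            if c=="scene":
                L=np.array([[8,0,0],[-74,0,0],[-74,-115,0],[-74,115,0],[-74,92,0],[-118,92,0]])/1e3
                cv2.polylines(big,[np.round((proj(cal,o+L@B.T)+.5)*k).astype(np.int32)],False,col,1)
        out.append(big[y0*k:y1*k,x0*k:x1*k])
    cv2.imwrite(f"pics/{tag}.png",np.hstack(out))
E
python3 fit.py f1 200 150
```

```text
(no output)
```

View pics/f1.png

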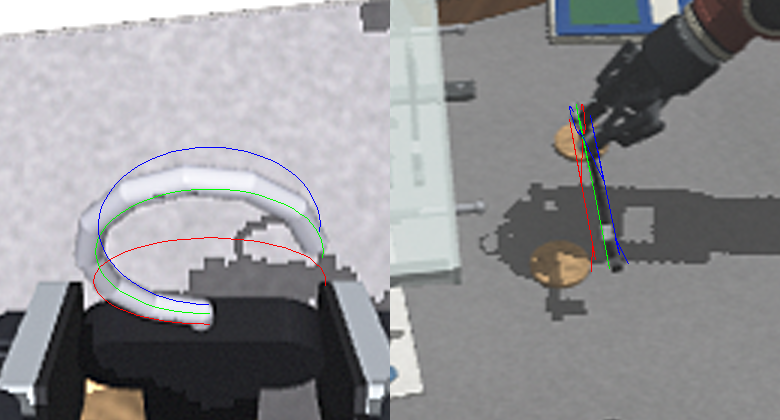

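The overlay puts the hanger at about 0.2 rad, hook leaning forward. I'll ease a little more.

```bash

python3 -m creep '[[0,0,0,0,0,0,0.461],[0,0,0,0,0,0,0.461],[0,0,0,0,0,0,0.461]]'|tail -1; python3 fit.py f2 200 150
```

```text
gripper_width: 0.463
```

View pics/f2.png

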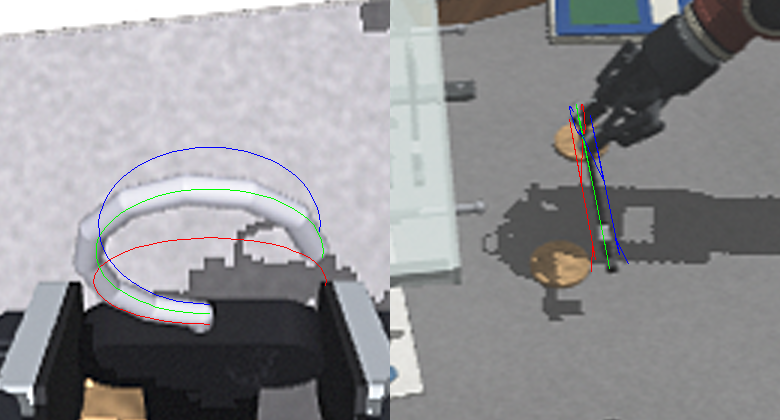

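```bash

python3 -m creep '[[0,0,0,0,0,0,0.463],[0,0,0,0,0,0,0.463],[0,0,0,0,0,0,0.463]]'|tail -1; python3 fit.py f3 200 150
```

```text
gripper_width: 0.466
```

View pics/f3.png

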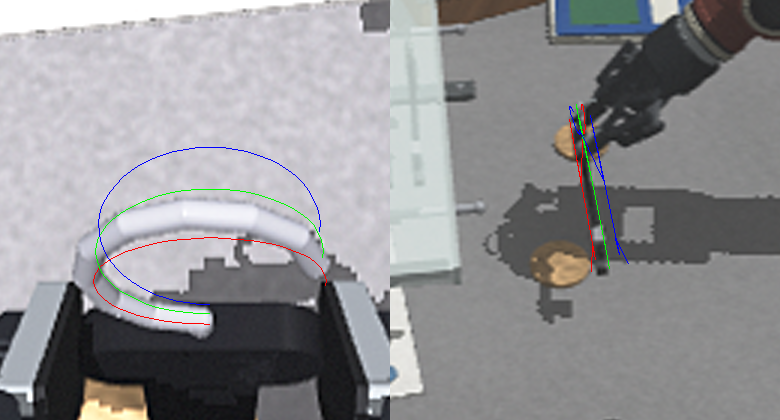

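The hanger is now at about 0.08 rad. I'll pinch firmly, then trim the tilt by 4°.

```bash

python3 -m creep '[[0,0,0,0,0,0,0.45],[0,0,0,0,0,0,0.42],[0,0,0,0,0,0,0.35],[0,0,0,0,0,0,0.2],[0,0,0,0,0,0,0.2],[0,2,0,0,0,0,0.2],[0,2,0,0,0,0,0.2],[0,0,0,0,0,0,0.2],[0,0,0,0,0,0,0.2],[0,0,0,0,0,0,0.2],[0,0,0,0,0,0,0.2],[0,0,0,0,0,0,0.2]]'; python3 fit.py f4 200 150
```

```text
time: 16.13
tool_pos: [0.5124, 0.0221, 0.1909]
tool_rot: [0.003, 0.91, -0.006, 0.415]
contact_force: [-0.3, 0.4, -1.5]
gripper_width: 0.422
```

View pics/f4.png

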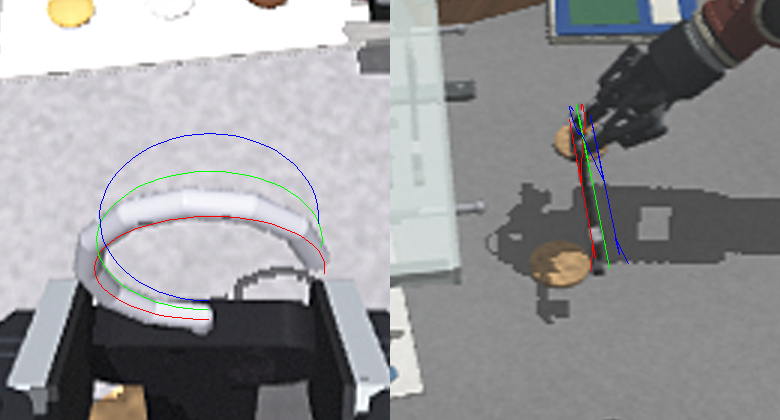

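The hanger is upright within about 0.03 rad and held hard for over 0.3 s. Its hook centre is near (0.508,0.023,0.222). I'll move sideways to line up with the free rod and look again.

```bash

python3 -m creep '[[0,0,0,0,-0.01,0,0.2],[0,0,0,0,-0.02,0,0.2],[0,0,0,0,-0.025,0,0.2],[0,0,0,0,-0.025,0,0.2],[0,0,0,0,-0.025,0,0.2],[0,0,0,0,-0.016,0,0.2],[0,0,0,0,-0.007,0,0.2],[0,0,0,0,0,0,0.2],[0,0,0,0,0,0,0.2],[0,0,0,0,0,0,0.2]]'
python3 - <<'E'
from h import *
import fit
np.set_printoptions(precision=4,suppress=True)
s=manip.state();print(s['tool_pos'],s['joint_pos']);print(Rm(s['tool_rot']).as_matrix())
cal=manip.get_calibration("wrist");im=manip.grab_frame("wrist");print(cal)
o,B=fit.hang(0.03,s);print("hook",o+B@[.026,0,0])
cv2.imwrite("pics/w6.png",im)
k=2;print("knob proj",proj(cal,np.array([[.6294,.152,.225],[.66,.1515,.225]])))
for c in("top","scene"):
    im=manip.grab_frame(c); 
    im=im[140:240,150:290] if c=="top" else im[160:290,150:290]
    cv2.imwrite(f"pics/{c}6.png",cv2.resize(im,None,fx=4.2,fy=4.2,interpolation=cv2.INTER_CUBIC))
E
```

```text
time: 17.07
tool_pos: [0.5137, 0.1497, 0.1902]
tool_rot: [0.003, 0.91, -0.006, 0.415]
contact_force: [-0.1, 0.4, -0.8]
gripper_width: 0.424
[0.5137 0.1497 0.1902] [ 0.2456 -0.6259  2.388  -0.3646  0.5718  2.0533]
[[ 0.6562 -0.013   0.7544]
 [-0.0085 -0.9999 -0.0098]
 [ 0.7545 -0.     -0.6563]]
{'fx': 305.2162770666262, 'fy': 305.2162770666262, 'cx': 256.4492708749235, 'cy': 194.17432579553525, 'xyz': array([0.4516, 0.1515, 0.3364]), 'attitude': array([ 0.1998, -0.6733,  0.6827, -0.2016])}
hook [0.5092 0.1497 0.2208]
knob proj [[252.0466  52.2273]
 [252.5324  25.7867]]
```

View pics/w6.png

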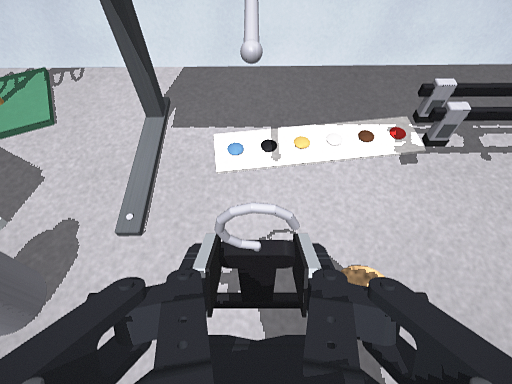

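View pics/top6.png

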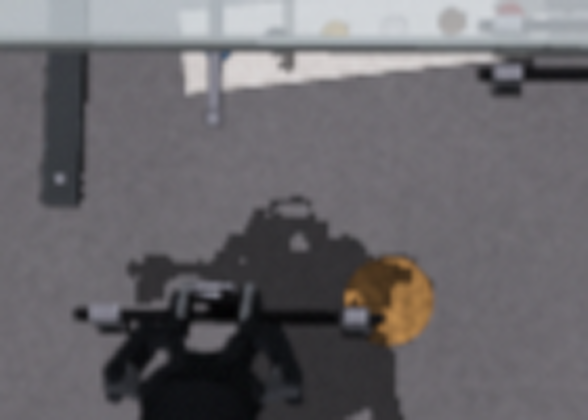

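View pics/scene6.png

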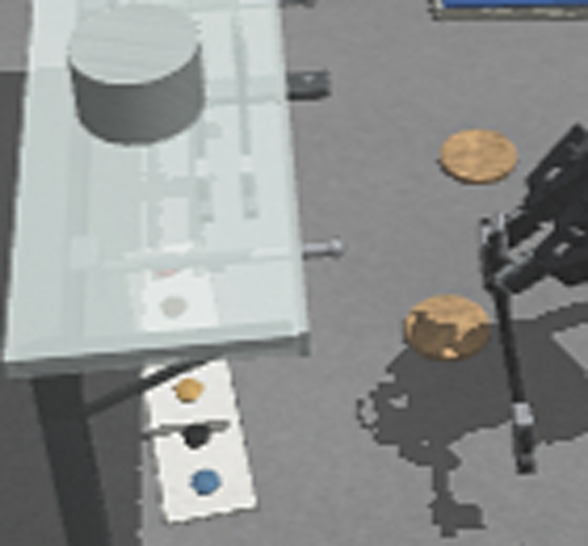

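```bash
python3 - <<'E'
from h import *
import fit
np.set_printoptions(precision=4,suppress=True)
s=manip.state();cal=manip.get_calibration("wrist")
o,B=fit.hang(0.03,s)
for dy in(0,.001,.002):
  H=proj(cal,o+fit.hookpts()@B.T+[0,dy,0]);print(dy,H.min(0),H.max(0),proj(cal,o+B@[.042,0,0]+[0,dy,0]))
im=cv2.imread("pics/w6.png");big=cv2.resize(im,None,fx=5,fy=5,interpolation=cv2.INTER_CUBIC)
cv2.polylines(big,[np.round((proj(cal,o+fit.hookpts()@B.T)+.5)*5).astype(np.int32)],False,(0,0,255),1)
cv2.imwrite("pics/w6z.png",big[950:1350,950:1600])
cv2.imwrite("pics/w6k.png",big[100:400,1000:1500])
E
```

```text
0 [221.0169 208.6661] [297.5068 245.2876] [259.4943 208.6661]
0.001 [218.612 208.701] [295.1053 245.3177] [256.8455 208.701 ]
0.002 [216.2068 208.7359] [292.7036 245.3479] [254.1964 208.7359]
```

View pics/w6z.png

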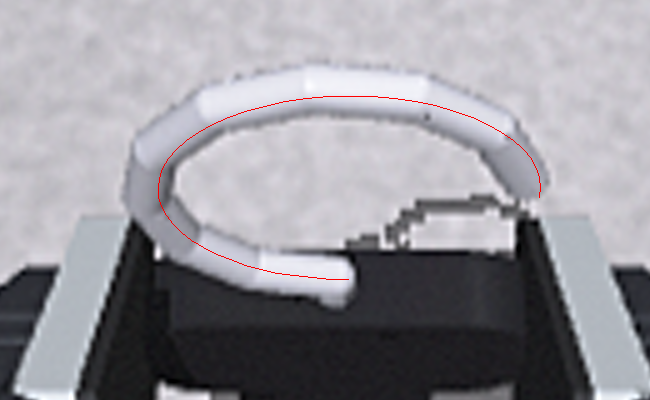

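View pics/w6k.png

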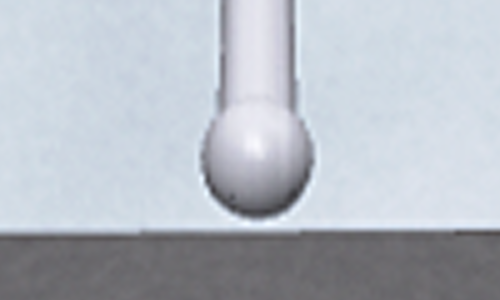

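Matching hook and knob in the wrist view (knob at (251.6,51.6), hook ring 219–296 px) says I need +1.7 mm in y. I'll also raise the hook 3 mm for clearance, then approach.

```bash

python3 -m creep '[[0,0,0,0.0023,-0.0017,-0.002,0.2],[0,0,0,0.007,-0.0001,0.008,0.2],[0,0,0,0.01,-0.0002,0.0115,0.2],[0,0,0,0.01,-0.0002,0.0115,0.2],[0,0,0,0.01,-0.0002,0.0115,0.2],[0,0,0,0.01,-0.0002,0.0115,0.2],[0,0,0,0.006,-0.0001,0.0069,0.2],[0,0,0,0.003,0,0.0034,0.2],[0,0,0,0,0,0,0.2],[0,0,0,0,0,0,0.2]]'
cat > al.py <<'E'
from h import *
import fit,sys
np.set_printoptions(precision=4,suppress=True)
s=manip.state();cal=manip.get_calibration("wrist");im=manip.grab_frame("wrist")
o,B=fit.hang(0.04,s);h=o+B@[.026,0,0];print("tcp",s['tool_pos'],"hook",h,"f",s['contact_force'])
big=cv2.resize(im,None,fx=3,fy=3,interpolation=cv2.INTER_CUBIC)
P=lambda p:[np.round((proj(cal,p)+.5)*3).astype(np.int32)]
cv2.polylines(big,P(o+fit.hookpts()@B.T),False,(0,0,255),1)
k=np.array([.6294,.152,.225])
cv2.polylines(big,P(np.array([k+[0,0,0],k+[.08,-.001,0]])),False,(0,255,0),1)
a=np.arange(0,6.3,.2);cv2.polylines(big,P(k+.007*np.stack([0*a,np.cos(a),np.sin(a)],1)),True,(0,255,0),1)
v=int(sys.argv[2]);cv2.imwrite(f"pics/{sys.argv[1]}.png",big[v*3:v*3+570,180*3:330*3])
im=manip.grab_frame("scene")[160:290,150:290];cv2.imwrite(f"pics/{sys.argv[1]}s.png",cv2.resize(im,None,fx=4.2,fy=4.2,interpolation=cv2.INTER_CUBIC))
E
python3 al.py g1 70
```

```text
time: 18.05
tool_pos: [0.5988, 0.1514, 0.1933]
tool_rot: [0.003, 0.91, -0.006, 0.414]
contact_force: [0.1, 0.5, -1.4]
gripper_width: 0.424
tcp [0.5988 0.1514 0.1933] hook [0.5946 0.1515 0.2239] f [ 0.0876  0.4841 -1.4337]
```

View pics/g1.png

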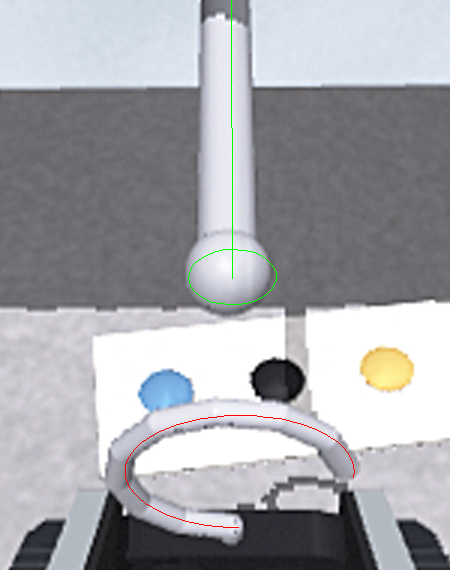

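View pics/g1s.png

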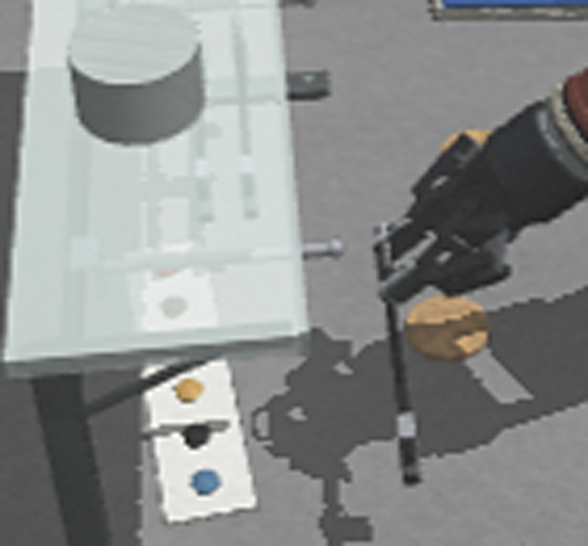

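The knob at (230,271) is on the predicted axis to within about 1 mm and the hook ring is centred on it. I'm inserting slowly.

```bash

python3 -m creep '[[0,0,0,0.0026,0,0.003,0.2],[0,0,0,0.0039,0,0.0045,0.2],[0,0,0,0.0039,0,0.0045,0.2],[0,0,0,0.0039,0,0.0045,0.2],[0,0,0,0.0039,0,0.0045,0.2],[0,0,0,0.0039,0,0.0045,0.2],[0,0,0,0.0026,0,0.003,0.2],[0,0,0,0,0,0,0.2]]'
python3 al.py g2 110
```

```text
time: 18.82
tool_pos: [0.6375, 0.1511, 0.1935]
tool_rot: [0.003, 0.91, -0.006, 0.415]
contact_force: [1.1, -0.3, -1.7]
gripper_width: 0.427
tcp [0.6375 0.1511 0.1935] hook [0.6333 0.1512 0.224 ] f [ 1.1209 -0.2892 -1.6955]
```

View pics/g2.png

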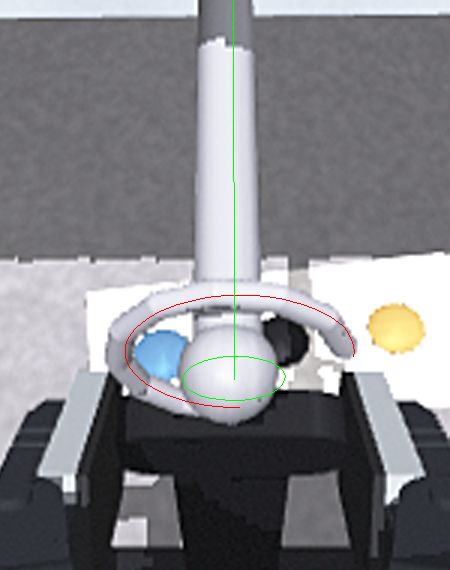

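View pics/g2s.png

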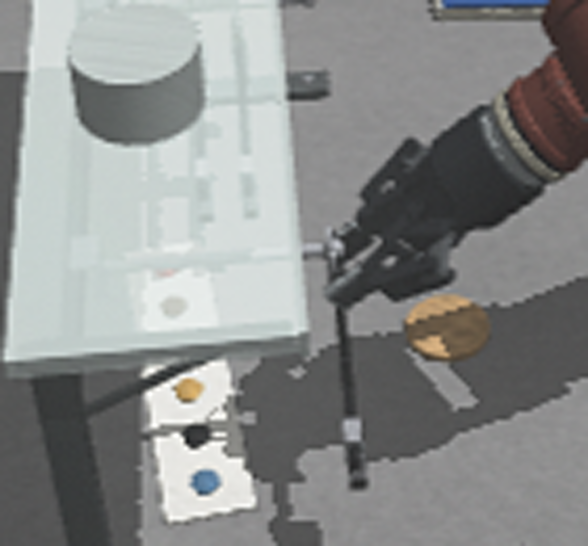

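The knob is now inside the hook ring, centred near (228,372), with no contact force. Continuing in.

```bash

python3 -m creep '[[0,0,0,0.0026,0,0.003,0.2],[0,0,0,0.0039,0,0.0045,0.2],[0,0,0,0.0039,0,0.0045,0.2],[0,0,0,0.0039,0,0.0045,0.2],[0,0,0,0.003,0,0.0035,0.2],[0,0,0,0.001,0,0.0012,0.2],[0,0,0,0,0,0,0.2],[0,0,0,0,0,0,0.2]]'
python3 al.py g3 110
```

```text
time: 19.58
tool_pos: [0.6647, 0.1509, 0.1931]
tool_rot: [0.003, 0.91, -0.006, 0.414]
contact_force: [-0.1, -0.2, -1.6]
gripper_width: 0.425
tcp [0.6647 0.1509 0.1931] hook [0.6604 0.1509 0.2236] f [-0.0657 -0.1732 -1.6453]
```

View pics/g3.png

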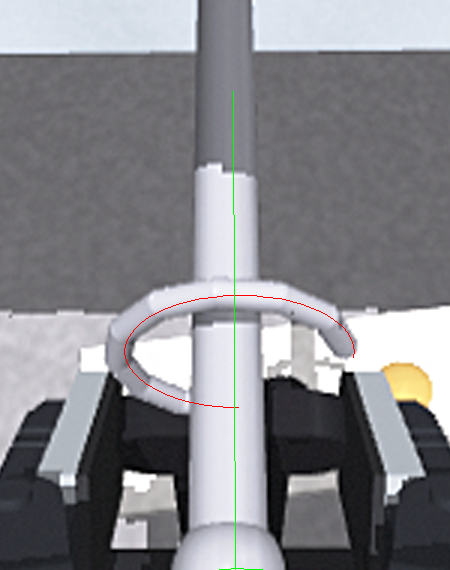

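View pics/g3s.png

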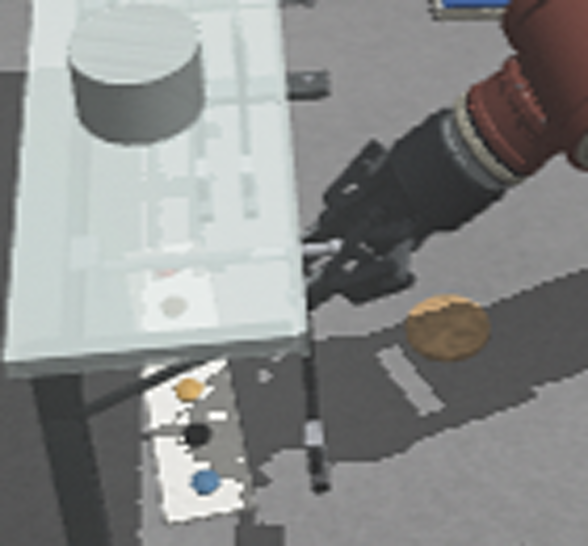

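The hook is about 31 mm in, ring centred on the rod. I'll lower it onto the rod, watching the force.

```bash

python3 -m creep '[[0,0,0,-0.0015,0,0.0013,0.2],[0,0,0,-0.0015,0,0.0013,0.2],[0,0,0,-0.0011,0,0.001,0.2],[0,0,0,0,0,0,0.2]]'
python3 -m creep '[[0,0,0,-0.0007,0,0.0007,0.2],[0,0,0,0,0,0,0.2]]'
python3 -m creep '[[0,0,0,-0.0007,0,0.0007,0.2],[0,0,0,0,0,0,0.2]]'
```

```text
time: 20.02
tool_pos: [0.6642, 0.1508, 0.1869]
tool_rot: [0.003, 0.91, -0.006, 0.414]
contact_force: [0.9, 0.2, -1.6]
gripper_width: 0.42
time: 20.18
tool_pos: [0.6647, 0.1509, 0.1866]
tool_rot: [0.003, 0.91, -0.006, 0.415]
contact_force: [-0.6, -0.5, -2.1]
gripper_width: 0.427
time: 20.35
tool_pos: [0.6649, 0.1509, 0.1859]
tool_rot: [0.003, 0.91, -0.006, 0.415]
contact_force: [-0.4, 0.7, -1.1]
gripper_width: 0.427
```

```bash

python3 -m creep '[[0,0,0,-0.0006,0,0.0005,0.2],[0,0,0,0,0,0,0.2]]'
python3 -m creep '[[0,0,0,-0.0006,0,0.0005,0.2],[0,0,0,0,0,0,0.2]]'
python3 al.py g4 110
```

```text
time: 20.52
tool_pos: [0.6652, 0.151, 0.1857]
tool_rot: [0.002, 0.91, -0.006, 0.415]
contact_force: [0.3, 0.1, 0.2]
gripper_width: 0.427
time: 20.68
tool_pos: [0.6655, 0.151, 0.1855]
tool_rot: [0.002, 0.909, -0.006, 0.416]
contact_force: [-0.8, 0.1, 1.9]
gripper_width: 0.424
tcp [0.6655 0.151  0.1855] hook [0.6612 0.151  0.2161] f [-0.8113  0.0571  1.9271]
```

View pics/g4.png

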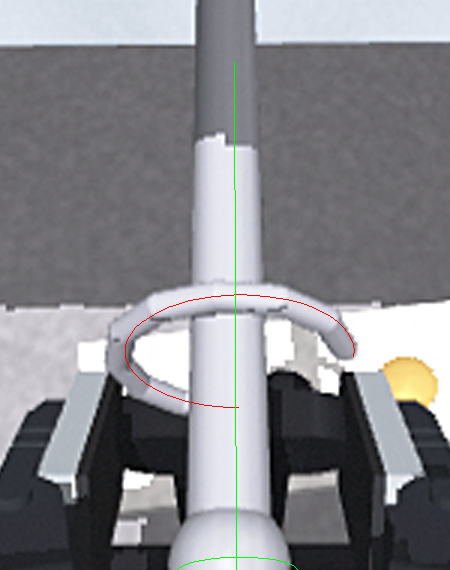

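The force has gone from -1.6 to +1.9 N, so the hook rests on the rod. I'll release gradually.

```bash

python3 -m creep '[[0,0,0,0,0,0,0.4],[0,0,0,0,0,0,0.44],[0,0,0,0,0,0,0.455],[0,0,0,0,0,0,0.463],[0,0,0,0,0,0,0.47],[0,0,0,0,0,0,0.48],[0,0,0,0,0,0,0.52],[0,0,0,0,0,0,0.6],[0,0,0,0,0,0,0.7],[0,0,0,0,0,0,0.8],[0,0,0,0,0,0,0.8],[0,0,0,0,0,0,0.8]]'
python3 al.py g5 110
```

```text
time: 21.78
tool_pos: [0.6648, 0.1509, 0.1842]
tool_rot: [0.003, 0.91, -0.006, 0.415]
contact_force: [-0.9, 0.8, -0.4]
gripper_width: 0.8
tcp [0.6648 0.1509 0.1842] hook [0.6605 0.151  0.2148] f [-0.9307  0.7542 -0.3898]
```

View pics/g5.png

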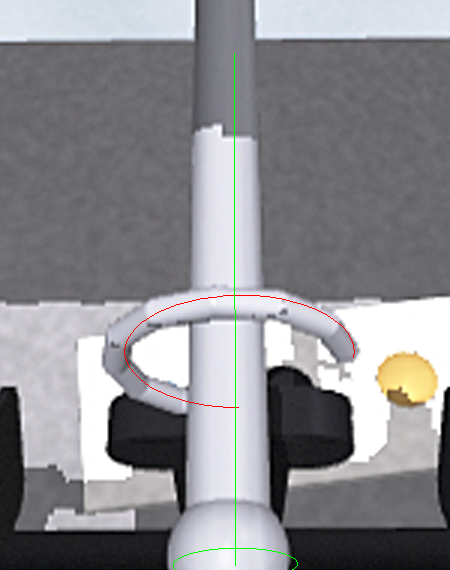

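View pics/g5s.png

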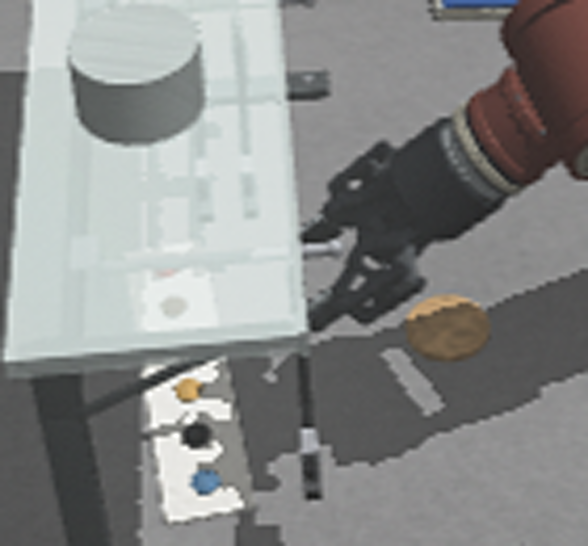

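It hangs free: the pads are well off the neck at (230,430) and the hook is over the rod. Backing straight out.

```bash

python3 -m creep '[[0,0,0,-0.002,0,-0.0023,0.85],[0,0,0,-0.004,0,-0.0046,0.85],[0,0,0,-0.008,0,-0.0092,0.85],[0,0,0,-0.012,0,-0.0138,0.85],[0,0,0,-0.015,0,-0.0172,0.85],[0,0,0,-0.015,0,-0.0172,0.85],[0,0,0,-0.015,0,-0.0172,0.85],[0,0,0,-0.012,0,-0.0138,0.85],[0,0,0,-0.005,0,-0.006,0.85],[0,0,0,0,0,0,0.85],[0,0,0,0,0,0,0.85],[0,0,0,0,0,0,0.85],[0,0,0,0,0,0,0.85],[0,0,0,0,0,0,0.85],[0,0,0,0,0,0,0.85],[0,0,0,0,0,0,0.85]]'
python3 - <<'E'
from h import *
np.set_printoptions(precision=4,suppress=True)
im=manip.grab_frame("wrist");cv2.imwrite("pics/z1.png",im)
im=manip.grab_frame("scene");cv2.imwrite("pics/z2.png",cv2.resize(im[120:330,130:350],None,fx=2.8,fy=2.8,interpolation=cv2.INTER_CUBIC))
im2=manip.grab_frame("wrist");print(np.abs(im2.astype(int)-im.astype(int)).mean() if im2.shape==im.shape else 0, np.abs(im2.astype(int)-cv2.imread("pics/z1.png")).mean())
s=manip.state();print(s['joint_pos'],s['contact_force'])
E
```

```text
time: 23.22
tool_pos: [0.5309, 0.1525, 0.1842]
tool_rot: [0.003, 0.91, -0.006, 0.414]
contact_force: [-0.0, 0.8, -0.3]
gripper_width: 0.849
76.23700459798177 1.498626708984375
[ 0.2415 -0.5529  2.3555 -0.3829  0.5326  2.0735] [ 0.0277 -0.0271  0.0358]
```

View pics/z1.png

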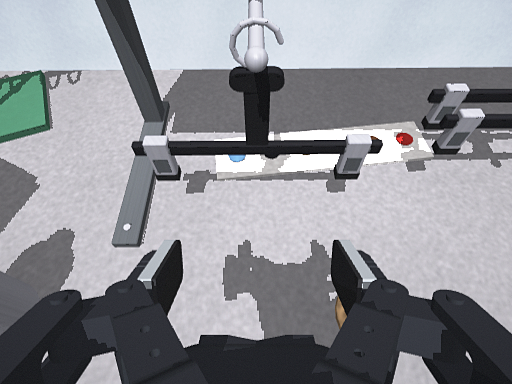

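View pics/z2.png

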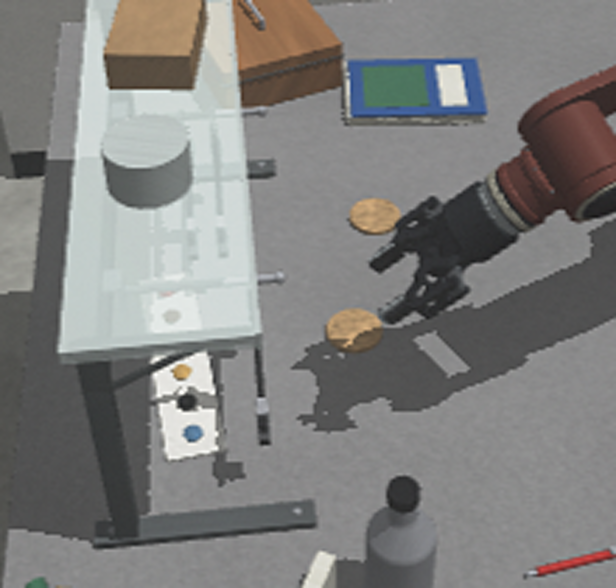

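The wrist view shows the hanger hanging level behind the knob (hook at (257,42), bar ends at (133,148) and (381,146)). I'll check that it is still before handing in.

```bash
cat > st.py <<'E'
from h import *
import sys
np.save(sys.argv[1],manip.grab_frame("wrist"))
E
R='[[0,0,0,0,0,0,0.85],[0,0,0,0,0,0,0.85],[0,0,0,0,0,0,0.85]]'
python3 -m creep '[[0,0,0,0,0,0,0.85],[0,0,0,0,0,0,0.85],[0,0,0,0,0,0,0.85],[0,0,0,0,0,0,0.85],[0,0,0,0,0,0,0.85],[0,0,0,0,0,0,0.85],[0,0,0,0,0,0,0.85],[0,0,0,0,0,0,0.85]]'|head -1;python3 st.py q0
python3 -m creep '[[0,0,0,0,0,0,0.85],[0,0,0,0,0,0,0.85]]'|head -1;python3 st.py q1
python3 -m creep '[[0,0,0,0,0,0,0.85],[0,0,0,0,0,0,0.85]]'|head -1;python3 st.py q2
python3 - <<'E'
import numpy as np,cv2
a=[cv2.cvtColor(np.load(f"q{i}.npy"),cv2.COLOR_BGR2GRAY).astype(np.float32)[130:185,125:390] for i in range(3)]
z=cv2.cvtColor(cv2.imread("pics/z1.png"),cv2.COLOR_BGR2GRAY).astype(np.float32)[130:185,125:390]
for p,q in((z,a[0]),(a[0],a[1]),(a[1],a[2]),(a[0],a[2])): print(cv2.phaseCorrelate(p,q), np.abs(p-q).mean())
E
```

```text
time: 24.03
time: 24.25
time: 24.47
((0.451459723640653, 0.1840442421576718), 0.9499759478627899) 9.180652
((-0.02096915395136989, -0.030198065148510977), 1.000039372385284) 1.9958833
((-0.13286831192661452, -0.03509474940587509), 0.9996169473506786) 3.3779073
((-0.1628196165793554, -0.06313545365803108), 0.9839657821773011) 4.322127
```

```bash
python3 -m creep '[[0,0,0,0,0,0,0.85],[0,0,0,0,0,0,0.85],[0,0,0,0,0,0,0.85],[0,0,0,0,0,0,0.85],[0,0,0,0,0,0,0.85],[0,0,0,0,0,0,0.85],[0,0,0,0,0,0,0.85],[0,0,0,0,0,0,0.85]]'|head -1; python3 -c "
from plant import manip
print(manip.job_done())"
```

```text
time: 25.18
the job is handed in; nothing more can be done
None
```

The hanger hangs by its hook on the empty rod, about 31 mm in from the knob's centre, and I handed the job in at about 25 s. I lifted it by the neck and tilted the fingers about 45–49°. I then eased the grip in small steps until it swung upright and pinched it hard again. After that I threaded the hook over the knob, lowered it onto the rod, let go and backed straight out.

**Last checks:**
- **Position:** the last pictures show the hook over the rod, the bar level and the gripper clear. The depth is worked out from the tool position and agrees with the wrist pictures to about 1 mm; I did not measure it again after letting go.
- **Upright pinch:** overlays showed the hanger within about 0.03 to 0.05 rad of vertical when I re-pinched it. I estimate the grasp point was about 7.7 mm above mid-neck, where 5 mm is needed. That margin and the pinch force were not measured directly.
- **Stillness:** the hanger moved by only about 0.1–0.2 pixel over 0.4 s, a residual sway of roughly 1 mm/s or less.
- **Contact force:** the readings I took while lowering it onto the rod were about 2 N at most. I saw no sign of hitting the stand or the other rod.
- **Bystanders:** they look unmoved in the pictures, though I did not measure them again at the end.

One check disagreed in places: the reported jaw opening read about 0.425 when the grip was hard, below the 0.47 expected for a 40 mm neck. The hanger only began to turn at about 0.455. During the tilt, joint 3 came very close to its range limit, so I moved forward before easing the grip.

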